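Close and latch the lamp unit's access hatch with its wing knob

ROBOT

A 6-joint arm with a two-finger parallel gripper is mounted at the origin on the work surface. World frame = base frame: x ahead of the robot, y to its left, z up, the work surface at z = 0. Lengths are in m, angles in rad, forces in N, time in s.
With the tool pointing down it reaches from about 0.25 to 0.775 m from the base axis. Payload 4 kg.
Tool frame: the origin (TCP) lies on the centre line of the jaws, within the pads' length; the fingertips stand 17 mm ahead of it and the grasp point (between the pads) lies 2 mm behind it; z points along the fingers, y is the line along which they close (so a half turn about z gives the same grasp; the last joint's range is limited). The gripper opens to 94 mm and grips with 3 to 60 N. Pads are 16 mm wide; open, the fingers measure 119 mm over their backs; the gripper's body (75 mm by 177 mm) begins 78 mm behind the grasp point.
Start: joints at [-1.414, 0.087, 1.371, -0, 1.684, -0.103], TCP at [0.141, -0.532, 0.223] pointing down, gripper open.
Joint ranges: [-3.1, 3.1], [-0.76, 2.03], [0.27, 2.55], [-1.08, 4.22], [0.17, 2.65], [-2.57, 2.57]. Speed limits (rad/s): [2.79, 2.79, 3.14, 3.14, 3.14, 3.14].

INTERFACE

Orientations are given as [roll, pitch, yaw] about the fixed x, y, z axes, in that order (R = Rz(yaw) Ry(pitch) Rx(roll)).
In Python, from bench import robot gives the robot as it stands.
- The arm moves only by the tool servo_tool, never from a script. Its argument "plan" is a list of rows, each a list of 7 numbers: the shift along the tool's x, y, z normalised to -1 to 1, where 1 is 0.1 m, then the turn, a rotation vector about the tool's x, y, z normalised to -1 to 1, where 1 is pi/2 rad, then the finger opening in mm, from 0 to 94. In form: [[x, y, z, ax, ay, az, gripper], ...]. A call has 1 to 12 rows; each row is the pose to reach, as a shift and turn from the pose commanded when the call began, along the tool's axes at that moment; what a row does not reach only later rows make up. A row lasts 1/12 s, in which the tool goes at most 41.7 mm and 7.16 degrees, less where a joint would pass 70% of its speed; a pose out of reach is approached as far as the arm can. A call with a number of a shift or a turn outside -1 to 1 is refused whole. A call with a gripper value outside its range is refused whole. The fingers move at their own pace and stop on an object; the grip force is fixed at half the most. Time passes only in rows, so rows that repeat a pose let the fingers close. It gives the time, the measured TCP pose, the force, the opening and the grip force at its end, in the units of the state.
- robot.get_obs(): the state, without advancing time (a new reading comes with each control period).
- robot.snapshot(name): name is "scene" or "side" or "wrist"; returns the picture (480x640x3 uint8, red, green, blue); there is no depth.
- robot.camera_params(name): a dict with "camera_matrix" (3x3 intrinsics, pixels), "distortion" ([k1, k2, p1, p2, k3] as OpenCV has them; the pictures are not rectified), "rvec" (rotation vector, rad) and "tvec" (3), from world to camera coordinates, as OpenCV has them; the wrist camera has in their place "tool_from_camera" (4x4, takes a point from camera to tool coordinates, whose origin is the TCP and whose axes are the flange's). Camera axes: x right, y down, z forward; pixel columns grow to the right and rows downward; lengths in m; the calibration is good to about 2 mm. A picture is of the moment at which its call begins: read the wrist's pose just before it. camera_params takes no time and is no camera call.
- robot.close_job(): hands the job in; it is judged then, once.
Trained networks look in the newest picture that a camera, given by its name, has taken for a name from the list of things; names that differ only in an ending like _2 or _b are one class to them, and where a whole thing is asked for, a point or a joint stands for the part that bears it (a point fixed in the world has none). Each returns a list of dicts, best first, with "conf" (0 to 1); they miss things now and then, are a little off and sometimes report something else, mostly with a low value. They report only what shows in the picture. A call takes as long as a camera call.
- robot.find_in(thing, camera): "extent" ([centre column, centre row, width, height] in pixels, round what is visible of it).
The state is a dict: "time": time; "joint_positions": joint angles; "qvel": joint speeds; "joint_torque": joint torques, N m; "tool_pos": TCP position; "ee_rot": TCP orientation; "wrist_force": force on the tool from outside, world axes, zero at the start; "wrist_torque": the same for the moment, N m; "width": finger opening in m; "finger_force": force on a finger pad.
Only numpy, scipy, OpenCV 4.12 (cv2) and the standard library are available. Lean on these libraries where they do the work, as an engineer would, in place of code of your own. Each camera call takes 0.05 s, during which the arm holds its last target. There are 200 camera calls.

TASK

The lamp unit's top hatch has been left open: swing it down, hold it pressed in against its sprung pins and turn the wing knob clockwise so that its hidden tongue swings behind the front frame edge, until you feel it bear firmly on its stop, and no further. Do not force the knob or ram the hatch; then let go so that the tongue holds the hatch shut, and leave the things beside the unit alone.

Things in the scene. Friction and masses are not known exactly. Their poses are not given: they have to be found in the camera images.
- case: off-white lamp unit fixed on the bench, 280 (its x) x 260 (its y) x 120 mm high; origin at the centre of its underside; its front (-x) faces roughly to the robot. The grey hatch in its top is hinged at the back: 198 mm from hinge to front edge, 170 mm wide, 6 mm thick, 0.3 kg
- hatch (a joint): opening angle of the hatch (rad): 0 = flush with the case top, positive = front edge raised. Its hinge is stiff (0.5 Nm): it stays where left, but below 0.05 two sprung pins push it up again to about 0.05. Pressing at the knob takes 6 to 9 N at 0.05 and about 13 N at 0.01, where the tongue clears the frame edge. Latched and let go it rests at about 0.015
- hatch_hinge (a point): middle of the hinge line at the back of the hatch, 100 mm behind (+x of) the case centre and 117 mm above the bench; the line runs along the case's y axis; axes as the case's
- hatch_front (a point): point on the hatch's top face, mid-width, 8 mm from its front edge, 190 mm from the hinge line; moves with the hatch; x axis points from the front edge to the hinge, y along the hinge, z out of the top face
- wing (a joint): angle of the wing knob (rad), growing clockwise from above. At 0 the blade lies along the hatch's y and the tongue (below the blade's white-marked end) points to -y; at 1.57 it points to the front. Above about 0.6 the tongue meets the frame edge, which blocks it unless the hatch is pressed below 0.01 rad. Turning takes about 0.06 Nm. The tongue stops somewhere from 1.15 to 1.65: unseen, to be felt
- wing_grip (a point): grip point on the knob's axis, 24 mm above the hatch's top face, 165 mm from the hinge line at mid-width. The wing is an upright black blade 44 long, 10 thick, from 8 to 38 mm above the hatch, on a hub 28 mm across. x axis across the blade's thickness, y along the blade (the white mark and tongue on its -y side), z up the knob's axis
- catch: front strip of the case top, 38 mm deep, 6 mm thick, behind (under) which the tongue must swing; origin at its centre, 121 mm in front of the case centre; axes as the case's. More than 25 N on it means that the knob was forced
- seat: two small steel ledges inside the case under the hatch's front corners; the hatch meets these rigid ledges at -0.008 rad, when pressed with about 16 N at the knob; over 30 N on them is ramming. Origin between them, 92 mm in front of the case centre, 112 mm up; axes as the case's
- stop_bracket: hidden bracket under the front strip that carries the tongue's stop post; origin on the knob's axis, level with the case top, axes as the case's (it does not tell where the post is). The tongue is springy: at the stop the torque grows by 4 Nm per rad. It meets the post 40 mm from the axis: 6 N (0.24 Nm) or more is firm, over 15 N (0.6 Nm) is forced
- dropper: amber bottle 36 mm across, 75 mm high, to the left of the lamp unit, origin under its centre; to be left alone
- slide_box: blue slide box 85 x 35 x 30 mm, to the right of the lamp unit, origin under its centre; to be left alone
- dish: white covered dish 60 mm across, 15 mm high, to the right of the lamp unit, origin under its centre; to be left alone

How it is judged:
On the way, in this order (a step that is already met when the one before it is completed fails the run):
1. the hatch is swung down onto its pins (opened less than 0.08 rad) (value of joint hatch below 0.08 rad), for 0.1 s.
2. with the tongue behind the frame edge (knob past 1.0 rad, hatch below 0.025 rad), the tongue bears on its stop with at least 6 N (value of joint wing above 1 rad and value of joint hatch below 0.025 rad and contact force between stop_bracket and anything else above 6 N), for 0.1 s.
At the end, for the whole second after the job is handed in: Let go, the hatch is held down by the tongue bearing under the front strip (opened less than 0.025 rad, tongue on the strip with over 0.5 N), the knob stands past 1.0 rad, and both are at rest (value of joint hatch between -0.012 and 0.025 rad and value of joint wing above 1 rad and velocity of joint hatch below 0.05 rad/s and velocity of joint wing between -0.1 and 0.1 rad/s and contact force between catch and anything else above 0.5 N); the robot touches nothing.
It fails at once if the tongue is forced against its stop (over 15 N) (contact force between stop_bracket and anything else above 15 N).
It fails at once if the tongue is forced against the frame edge (over 25 N) (contact force between catch and anything else above 25 N).
It fails at once if the hatch is rammed on its seat (over 30 N) (contact force between seat and anything else above 30 N).
It fails at once if a thing beside the unit is moved by over 20 mm (distance of any of dropper, slide_box, dish from where it was at the start of the episode above 0.02 m).
It also fails if it takes over 67 s, if anything falls off the work surface, if the arm or the gripper's body presses on something with over 40 N, if the wrist force passes 120 N, or if a joint passes its speed limit or range.

## Working session

There is one attempt and no reset: what is moved stays moved. The work goes in short steps, Python scripts to look and compute and a tool call to move; the robot and the scene stay as the last step left them, time stands still between calls to the robot, and variables do not carry over. Pictures are saved under pics/ and viewed, at most 10 in all, crops included, and the job is handed in when it is done.

Besides the shell and the picture viewer there is one more tool, called after "Request:" as name(argument=value, ...), one argument or row to a line, values as JSON. servo_tool: Moves the arm, as the interface text tells. Scaled input: -1 to 1 covers 0.1 m each way for a shift and pi/2 rad each way for a turn. Its arguments: {"type":"object","properties":{"plan":{"type":"array","items":{"type":"array","items":{"type":"number"}}}},"required":["plan"]}

```bash
mkdir -p pics; ls
python3 - <<'E'
from bench import robot
import cv2
o=robot.get_obs()
for k in o: print(k,o[k])
for c in("scene","side"):
    im=robot.snapshot(c); cv2.imwrite(f"pics/{c}0.png",im[:,:,::-1])
    for t in("case","hatch_front","wing_grip","catch"):
        print(c,t,robot.find_in(t,c)[:2])
    print(robot.camera_params(c))
print(robot.camera_params("wrist"))
E
```

```text
pics
time 0.0
joint_positions [-1.41405483e+00  8.79422806e-02  1.37225574e+00 -4.54545995e-07
  1.68355599e+00 -1.03118640e-01]
qvel [ 0.00023437 -0.00074741 -0.00054334 -0.00265381 -0.00240024 -0.00070933]
joint_torque [-5.03229126e-05 -3.40176344e+01 -3.02433300e+01  7.17498385e-02
  3.28275037e-02 -1.77617112e-04]
tool_pos [ 0.14122662 -0.53103938  0.22131032]
ee_rot [-3.13944273e+00 -2.22031702e-04  2.59859844e-01]
wrist_force [-0.64352695  0.59975605  0.19920202]
wrist_torque [ 0.0325531  -0.06440088  0.0038282 ]
finger_force 0.0
width 0.09360117444052397
scene case [{'extent': [316.6, 237.9, 229.0, 232.7], 'conf': 0.96}]
scene hatch_front [{'extent': [427.8, 317.8, 28.8, 35.0], 'conf': 0.73}, {'extent': [321.8, 200.9, 157.5, 167.6], 'conf': 0.63}]
scene wing_grip [{'extent': [329.5, 154.5, 33.3, 23.6], 'conf': 0.56}, {'extent': [321.4, 199.9, 154.5, 170.4], 'conf': 0.2}]
scene catch [{'extent': [408.8, 184.7, 46.2, 30.6], 'conf': 0.63}]
{'camera_matrix': array([[480.96731051,   0.        , 324.33442291],
       [  0.        , 480.96731051, 234.52933603],
       [  0.        , 
[... 855 characters left out ...]
76256659,  1.17165797]), 'tvec': array([0.59203214, 0.19334276, 0.91780153])}
{'camera_matrix': array([[402.20074265,   0.        , 320.21856926],
       [  0.        , 402.20074265, 234.43395335],
       [  0.        ,   0.        ,   1.        ]]), 'distortion': array([-0.08828345,  0.        ,  0.        ,  0.        ,  0.        ]), 'tool_from_camera': array([[-1.12684625e-03, -9.70402622e-01, -2.41490127e-01,
         7.03383436e-02],
       [ 9.99999360e-01, -1.06798336e-03, -3.74639261e-04,
         1.93921743e-04],
       [ 1.05643484e-04, -2.41490395e-01,  9.70403204e-01,
        -1.61795083e-01],
       [ 0.00000000e+00,  0.00000000e+00,  0.00000000e+00,
         1.00000000e+00]])}
```

View pics/scene0.png

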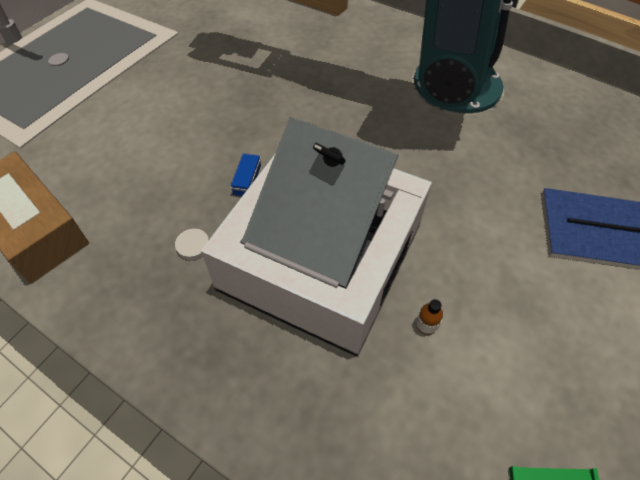

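View pics/side0.png

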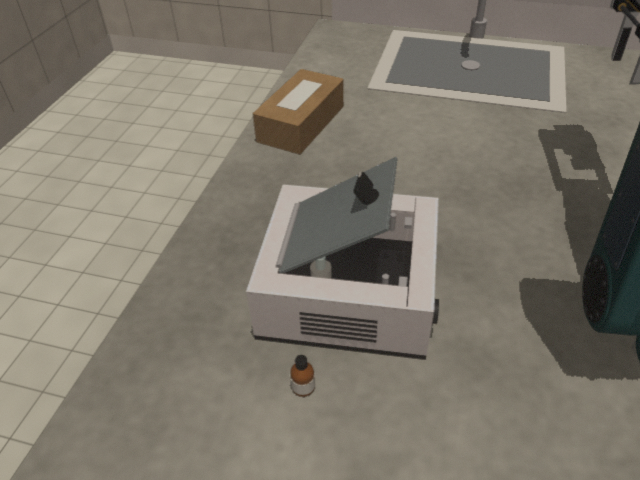

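Both views show the case with its hatch about half open. The front strip is on the robot side and the knob is near the hatch's front edge, at scene (330,155) and side (366,187). I'll fit the case pose and hatch angle to the corners.

```bash
cat > h.py <<'E'
import numpy as np, cv2
from bench import robot
from scipy.spatial.transform import Rotation as R
from scipy.optimize import least_squares
def proj(P,c):
    p=robot.camera_params(c)
    return cv2.projectPoints(np.array(P,float).reshape(-1,1,3),p["rvec"],p["tvec"],p["camera_matrix"],p["distortion"])[0][:,0]
def case2w(q,P): 
    return R.from_euler("z",q[2]).apply(P)+[q[0],q[1],0]
def hatch(th,d,y,h=0):  # d from hinge towards the front, h above top face (3mm above hinge)
    h=h+.003
    return np.array([.1-d*np.cos(th)+h*np.sin(th),y,.117+d*np.sin(th)+h*np.cos(th)])
def tool2w(o): return R.from_euler("xyz",o["ee_rot"]).as_matrix(),np.array(o["tool_pos"])
E
python3 - <<'E'
from h import *
C={"side":[((.14,-.13,.12),(283,187)),((-.14,-.13,.12),(438,197)),((.14,.13,.12),(253,291)),((-.14,.13,.12),(429,308)),((.14,.13,0),(257,340)),((-.14,.13,0),(425,356))],
"scene":[((.14,-.13,.12),(208,253)),((.14,.13,.12),(359,320)),((-.14,.13,.12),(431,182)),((.14,-.13,0),(215,292)),((.14,.13,0),(357,355))]}
H={"side":[((.198,-.085),(397,158)),((.198,.085),(388,231)),((0,.085),(279,271))],"scene":[((.198,-.085),(292,120)),((.198,.085),(397,156)),((0,-.085),(247,243)),((0,.085),(345,282))]}
W={"side":(366,187),"scene":(330,155)}
def res(q):
    r=[]
    for c in C:
        P=[case2w(q,p) for p,_ in C[c]]+[case2w(q,hatch(q[3],*p)) for p,_ in H[c]]
        u=[x for _,x in C[c]+H[c]]
        r.append(proj(P,c)-u)
    return np.vstack(r).ravel()
best=min((least_squares(res,[.45,y,a,.6],loss="soft_l1") for y in(-.2,.2) for a in(-.8,0,.8)),key=lambda s:s.cost)
q=best.x;print(q,best.cost);print(res(q).reshape(-1,2).round(1).tolist())
np.save("q.npy",q)
g=case2w(q,hatch(q[3],.165,0,.024));print("grip",g,[proj(g,c) for c in C])
print("front",case2w(q,hatch(q[3],.19,0,0)), "closed grip",case2w(q,hatch(0,.165,0,.024)))
for c in C:
  robot.snapshot(c)
  for t in("dropper","slide_box","dish"):print(c,t,robot.find_in(t,c)[:1])
s=robot.snapshot("scene")[110:210,270:370];s2=robot.snapshot("side")[140:240,320:420]
cv2.imwrite("pics/z.png",cv2.resize(np.hstack([s,s2])[:,:,::-1],None,fx=4,fy=4,interpolation=2))
E
```

```text
[ 0.57989651 -0.01125116  0.11713087  0.58231636] 55.34176141648191
[[-0.4, -2.0], [-0.0, 0.5], [-5.7, 1.2], [6.1, 3.5], [-1.3, 0.2], [2.0, 3.4], [-0.2, 1.2], [0.7, 0.2], [-0.5, 2.1], [-8.5, -2.5], [4.3, 2.6], [-0.6, -2.1], [-0.7, -2.1], [0.4, 0.5], [-3.5, -2.5], [-0.3, -1.9], [-7.6, -0.6], [-0.7, 4.9]]
grip [ 0.55709622 -0.01393406  0.23029356] [array([[365.87070673, 189.54393251]]), array([[328.733322  , 152.51316423]])]
front [ 0.52325091 -0.01791662  0.22399797] closed grip [ 0.51534188 -0.01884727  0.144     ]
side dropper [{'extent': [301.1, 374.9, 26.5, 42.4], 'conf': 0.71}]
side slide_box []
side dish []
scene dropper [{'extent': [426.4, 317.1, 30.0, 36.4], 'conf': 0.95}]
scene slide_box []
scene dish [{'extent': [191.5, 244.6, 30.0, 32.3], 'conf': 0.6}]
```

View pics/z.png

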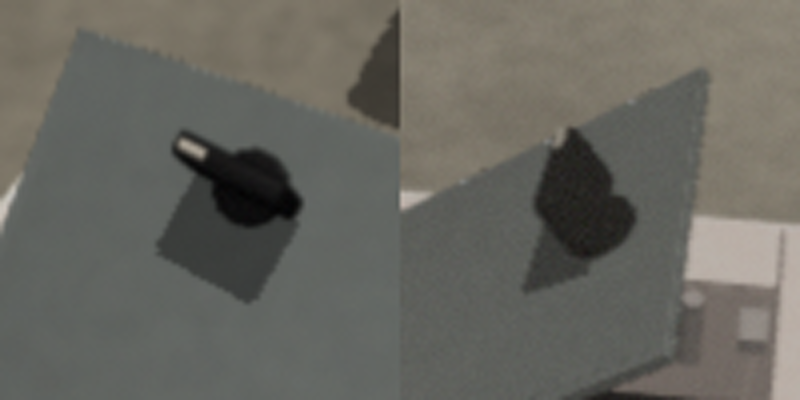

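```bash
cat >> h.py <<'E'
def move(target,yaw,o=None):
    "normalised shift/turn from the measured pose to a TCP target with tool down at yaw"
    o=o or robot.get_obs(); M,p=tool2w(o)
    T=R.from_euler("xyz",[np.pi,0,yaw]).as_matrix()
    return (M.T@(np.array(target)-p)/.1).round(3),(R.from_matrix(M.T@T).as_rotvec()/(np.pi/2)).round(3)
E
python3 - <<'E'
from h import *
q=np.load("q.npy")
def f(a):
    r=[]
    for c,e in(("scene",[(-.022,(315,144.5)),(.022,(343.5,161))]),):
        for s,u in e:
            # white end at angle a clockwise from -y towards front
            k=-s
            p=case2w(q,hatch(q[3],.165+a[1]+k*np.sin(a[0]),a[2]-k*np.cos(a[0]),.036))
            r.append(proj(p,c)[0]-u)
    return np.ravel(r)
s=least_squares(f,[.2,0,0]);print(s.x,s.fun)
t=case2w(q,hatch(q[3],.186,.055));print("push contact",t)
print(move([.50,.01,.31],1.45))
E
```

```text
[ 0.17819502 -0.00186508  0.0043581 ] [ 0.86624291  0.5246779  -0.8356392  -0.50858208]
push contact [0.52014131 0.03709694 0.22179813]
(array([ 4.858, -4.312, -0.876]), array([ 0.   ,  0.   , -0.758]))
```

Request:
servo_tool(
  plan=[
    [0.2,-0.2,-0.4,0,0,0,0],
    [0.5,-0.4,-0.9,0,0,0,0],
    [0.8,-0.7,-0.9,0,0,0,0],
    [1,-0.85,-0.9,0,0,0,0],
    [1,-0.85,-0.9,0,0,0,0],
  ],
)

```text
time: 1.42
tool_pos: [0.2193, -0.4205, 0.3168]
ee_rot: [3.136, -0.003, 0.265]
wrist_force: [-0.1, -0.6, 0.0]
width: 0.064
finger_force: 0.0
```

Request:
servo_tool(
  plan=[
    [0.3,-0.27,0,0,0,0,0],
    [0.6,-0.55,0,0,0,0,0],
    [1,-0.9,0,0,0,0,0],
  ],
)

```text
time: 1.67
tool_pos: [0.2833, -0.3196, 0.3121]
ee_rot: [-3.142, 0.0, 0.258]
wrist_force: [1.6, 0.3, 0.5]
width: 0.0439
finger_force: 0.0
```

Request:
servo_tool(
  plan=[
    [0.3,-0.27,0,0,0,0,0],
    [0.6,-0.55,0,0,0,0,0],
    [1,-0.9,0,0,0,0,0],
  ],
)

```text
time: 1.92
tool_pos: [0.3507, -0.2161, 0.3123]
ee_rot: [3.141, 0.0, 0.259]
wrist_force: [0.7, -0.0, -0.1]
width: 0.0241
finger_force: 0.0
```

Request:
servo_tool(
  plan=[
    [0.3,-0.27,0,0,0,0,0],
    [0.6,-0.55,0,0,0,0,0],
    [0.9,-0.8,0,0,0,0,0],
    [0.9,-0.8,0,0,0,0,0],
  ],
)

```text
time: 2.25
tool_pos: [0.4192, -0.1119, 0.3118]
ee_rot: [-3.139, -0.001, 0.27]
wrist_force: [-0.0, -0.3, -0.9]
width: 0.0007
finger_force: 0.0
```

Run:
```python
from h import *
print(robot.get_obs()["tool_pos"],robot.get_obs()["joint_positions"],move([.515,.037,.30],1.5))
```

```text
[ 0.41921736 -0.11186007  0.31183503] [-0.39388868 -0.17263703  1.44531753  0.00311702  1.86938287  0.90827864] (array([ 1.319, -1.179,  0.123]), array([-0.001, -0.002, -0.783]))
```

Request:
servo_tool(
  plan=[
    [0.25,-0.22,0,0,0,-0.07,0],
    [0.5,-0.45,0,0,0,-0.15,0],
    [0.75,-0.68,0,0,0,-0.23,0],
    [1,-0.9,0,0,0,-0.31,0],
    [1,-0.9,0,0,0,-0.39,0],
    [1,-0.9,0,0,0,-0.47,0],
    [1,-0.9,0,0,0,-0.55,0],
    [1,-0.9,0,0,0,-0.63,0],
    [1,-0.9,0,0,0,-0.71,0],
    [1,-0.9,0,0,0,-0.78,0],
    [1,-0.9,0,0,0,-0.78,0],
  ],
)

```text
time: 3.17
tool_pos: [0.4902, -0.0054, 0.312]
ee_rot: [-3.141, 0.001, 1.486]
wrist_force: [0.5, -0.8, -0.2]
width: 0.0008
finger_force: 0.0
```

Run:
```python
from h import *
o=robot.get_obs()
print(o["tool_pos"],o["ee_rot"],move([.52,.037,.265],1.5))
im=robot.snapshot("wrist");cv2.imwrite("pics/w1.png",im[:,:,::-1])
```

```text
[ 0.49023846 -0.00536421  0.31201999] [-3.14084833e+00  5.59245990e-04  1.48594121e+00] (array([0.448, 0.261, 0.47 ]), array([-0.   ,  0.   , -0.009]))
```

View pics/w1.png

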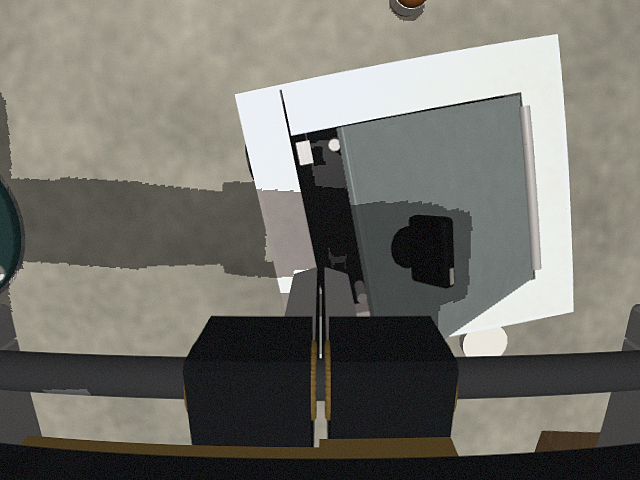

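Wrist view: the hatch's front-left corner is at (340,127), the knob at about (430,250), and the left part of the hatch is free for pushing. I'll move over it and press down.

Request:
servo_tool(
  plan=[
    [0.15,0.1,0,0,0,0,0],
    [0.3,0.2,0,0,0,0,0],
    [0.5,0.3,0.1,0,0,0,0],
    [0.5,0.3,0.25,0,0,0,0],
    [0.5,0.3,0.45,0,0,0,0],
    [0.5,0.3,0.45,0,0,0,0],
  ],
)

```text
time: 3.72
tool_pos: [0.5229, 0.0427, 0.2628]
ee_rot: [-3.133, 0.001, 1.483]
wrist_force: [0.2, 0.3, -0.7]
width: 0.0006
finger_force: 0.0
```

Request:
servo_tool(
  plan=[
    [0,0,0.1,0,0,0,0],
    [0,0,0.2,0,0,0,0],
    [0,0,0.3,0,0,0,0],
    [0,0,0.4,0,0,0,0],
    [0,0,0.5,0,0,0,0],
    [0,0,0.6,0,0,0,0],
    [0,0,0.6,0,0,0,0],
  ],
)

```text
time: 4.3
tool_pos: [0.5233, 0.0428, 0.2046]
ee_rot: [-3.137, 0.0, 1.485]
wrist_force: [0.6, -0.0, -0.1]
width: 0.0005
finger_force: 0.0
```

Run:
```python
from h import *
print(robot.get_obs()["wrist_force"])
a=robot.snapshot("wrist");b=robot.snapshot("side")
cv2.imwrite("pics/w2.png",np.hstack([cv2.resize(a[:,160:],None,fx=.75,fy=.75)[:,:],b[100:460,220:620]])[:,:,::-1])
```

```text
[ 0.58356524 -0.04020861 -0.07341389]
```

View pics/w2.png

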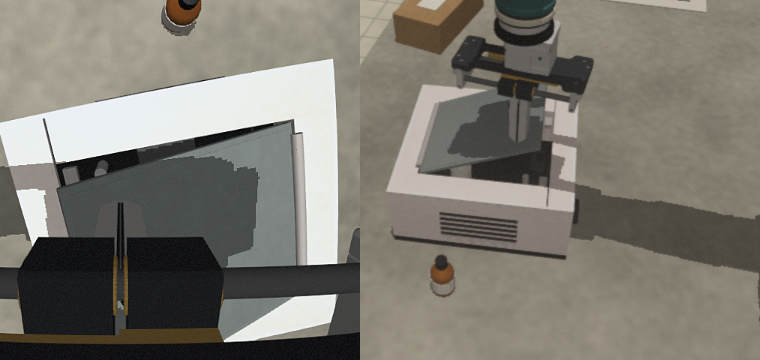

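The hatch is being pushed down (fingers on its left part, clear of the knob). Continuing.

Request:
servo_tool(
  plan=[
    [0,0,0.1,0,0,0,0],
    [0,0,0.2,0,0,0,0],
    [0,0,0.3,0,0,0,0],
    [0,0,0.38,0,0,0,0],
    [0,0,0.44,0,0,0,0],
    [0,0,0.5,0,0,0,0],
    [0,0,0.5,0,0,0,0],
  ],
)

```text
time: 4.98
tool_pos: [0.5236, 0.0429, 0.1555]
ee_rot: [-3.139, 0.0, 1.485]
wrist_force: [0.1, 0.3, 0.4]
width: 0.0008
finger_force: 0.0
```

Request:
servo_tool(
  plan=[
    [0,0,0.02,0,0,0,0],
    [0,0,0.04,0,0,0,0],
    [0,0,0.06,0,0,0,0],
    [0,0,0.08,0,0,0,0],
    [0,0,0.08,0,0,0,0],
  ],
)

```text
time: 5.4
tool_pos: [0.5246, 0.0429, 0.1493]
ee_rot: [3.141, 0.0, 1.485]
wrist_force: [-0.7, -0.4, 0.3]
width: 0.0005
finger_force: 0.1
```

Request:
servo_tool(
  plan=[
    [0,0,0.01,0,0,0,0],
    [0,0,0.02,0,0,0,0],
    [0,0,0.03,0,0,0,0],
    [0,0,0.04,0,0,0,0],
    [0,0,0.04,0,0,0,0],
  ],
)

```text
time: 5.82
tool_pos: [0.5244, 0.0429, 0.1452]
ee_rot: [-3.142, 0.0, 1.485]
wrist_force: [-0.0, -0.9, 0.6]
width: 0.0005
finger_force: 0.1
```

Request:
servo_tool(
  plan=[
    [0,0,0.01,0,0,0,0],
    [0,0,0.02,0,0,0,0],
    [0,0,0.02,0,0,0,0],
  ],
)

```text
time: 6.07
tool_pos: [0.5245, 0.0429, 0.1445]
ee_rot: [3.141, 0.0, 1.485]
wrist_force: [-2.1, -0.6, 3.6]
width: 0.0004
finger_force: 2.2
```

Run:
```python
from h import *
for i in range(3):
  robot.snapshot("side");o=robot.get_obs();print(o["wrist_force"],o["wrist_torque"],o["tool_pos"][2],o["joint_torque"][:3])
```

```text
[-1.33966183 -0.80750184  4.98729897] [-0.05853624  0.30720175  0.006444  ] 0.14450627313696268 [ -0.06684538 -29.53684866 -28.01285505]
[-2.69877219  0.6034623   5.18098108] [-0.13145728  0.42803721 -0.05006391] 0.14450617131241553 [ -0.06729259 -29.40132737 -27.91789234]
[-2.87714102 -0.08972361  5.17655816] [-0.11665172  0.42474101  0.00076673] 0.14448683613694133 [ -0.06876666 -29.41680372 -27.92549551]
```

Pins felt: about 5 N up at the expected height. I'll lift, open the gripper and back off to look at the knob.

Request:
servo_tool(
  plan=[
    [0,0,-0.3,0,0,0,0],
    [0,0,-0.7,0,0,0,50],
    [-0.3,0,-0.9,0,0,0,50],
    [-0.6,0,-0.9,0,0,0,50],
    [-1,0,-0.9,0,0,0,50],
    [-1,0,-0.9,0,0,0,50],
    [-1,0,-0.9,0,0,0,50],
  ],
)

```text
time: 6.8
tool_pos: [0.5158, -0.0584, 0.233]
ee_rot: [-3.141, -0.0, 1.481]
wrist_force: [-0.1, 0.9, -0.5]
width: 0.0371
finger_force: 0.0
```

Run:
```python
from h import *
o=robot.get_obs();print(o["tool_pos"],o["ee_rot"],o["width"])
im=robot.snapshot("wrist");cv2.imwrite("pics/w3.png",im[:,:,::-1]);print(robot.find_in("wing_grip","wrist")[:2])
p=robot.camera_params("wrist");M,t=tool2w(o)
T=np.eye(4);T[:3,:3]=M;T[:3,3]=t;X=np.linalg.inv(T@p["tool_from_camera"])
q=np.load("q.npy");q[3]=.05
P=[case2w(q,hatch(.05,.165,0,h)) for h in(0,.038)]+[case2w(q,hatch(.05,d,y)) for d,y in((.198,.085),(.198,-.085))]+[case2w(q,c) for c in((-.14,.13,.12),(-.14,-.13,.12),(-.102,.085,.12))]
print(cv2.projectPoints(np.array(P),X[:3,:3],X[:3,3],p["camera_matrix"],p["distortion"])[0][:,0].round(1).tolist())
np.save("X.npy",X)
```

```text
[ 0.5157709  -0.05838039  0.23300058] [-3.14136410e+00 -2.10238309e-04  1.48121463e+00] 0.037107951412264736
[{'extent': [315.6, 183.9, 43.3, 72.8], 'conf': 0.68}]
[[314.0, 181.9], [316.3, 188.8], [234.0, 60.8], [293.9, 308.5], [157.7, 9.0], [254.5, 365.4], [230.6, 65.0]]
```

View pics/w3.png

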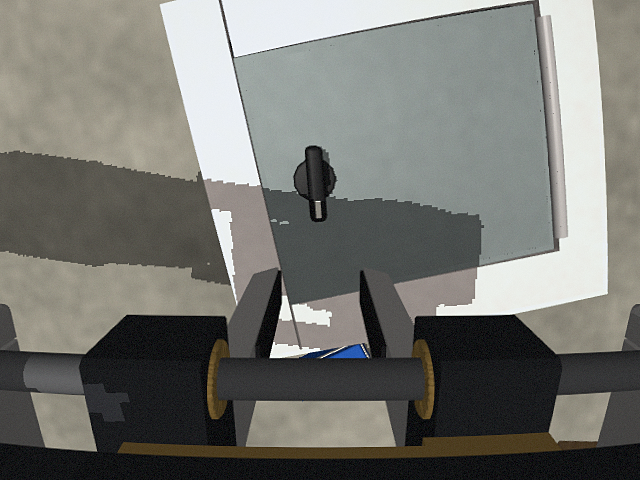

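The knob's hub is at (315,181), within about 2 mm of the model. The white end points down at (318,215), so the wing is at about 0.13 rad. I'll go over it, descend and grip.

Request:
servo_tool(
  plan=[
    [0.2,-0.02,0,0,0,-0.045,50],
    [0.4,-0.03,0,0,0,-0.045,50],
    [0.4,-0.03,0.25,0,0,-0.045,50],
    [0.4,-0.03,0.5,0,0,-0.045,50],
    [0.4,-0.03,0.7,0,0,-0.045,50],
    [0.4,-0.03,0.78,0,0,-0.045,50],
    [0.4,-0.03,0.78,0,0,-0.045,50],
    [0.4,-0.03,0.78,0,0,-0.045,50],
  ],
)

```text
time: 7.57
tool_pos: [0.5164, -0.0158, 0.1557]
ee_rot: [-3.141, -0.0, 1.557]
wrist_force: [0.4, 0.0, 0.1]
width: 0.05
finger_force: 0.0
```

Request:
servo_tool(
  plan=[
    [0,0,0,0,0,0,20],
    [0,0,0,0,0,0,20],
    [0,0,0,0,0,0,15],
    [0,0,0,0,0,0,12],
    [0,0,0,0,0,0,5],
    [0,0,0,0,0,0,5],
    [0,0,0,0,0,0,5],
    [0,0,0,0,0,0,5],
  ],
)

```text
time: 8.23
tool_pos: [0.5162, -0.0167, 0.1557]
ee_rot: [-3.141, 0.0, 1.556]
wrist_force: [0.3, -0.2, 2.2]
width: 0.0103
finger_force: 29.8
```

Gripped at 10.3 mm. The blade still leans 0.05 rad with the hatch, so I'll regrip with the tool tilted to match.

Request:
servo_tool(
  plan=[
    [0,0,0,0,0,0,18],
    [0,0,0,0.01,0,0,18],
    [0,0,0,0.032,0,0,18],
    [0,0,0,0.032,0,0,18],
    [0,0,0,0.032,0,0,5],
    [0,0,0,0.032,0,0,5],
    [0,0,0,0.032,0,0,5],
    [0,0,0,0.032,0,0,5],
    [0,0,0,0.032,0,0,5],
  ],
)

```text
time: 8.98
tool_pos: [0.5166, -0.0166, 0.1555]
ee_rot: [-3.093, 0.0, 1.556]
wrist_force: [1.2, -0.8, -1.5]
width: 0.0101
finger_force: 30.0
```

Request:
servo_tool(
  plan=[
    [0,0,0.01,-0.005,0,0,5],
    [0,0,0.02,-0.01,0,0,5],
    [0,0,0.03,-0.015,0,0,5],
    [0,0,0.03,-0.015,0,0,5],
  ],
)

```text
time: 9.32
tool_pos: [0.5159, -0.0166, 0.1532]
ee_rot: [-3.116, 0.0, 1.556]
wrist_force: [-0.2, 0.9, 6.1]
width: 0.0098
finger_force: 30.0
```

Request:
servo_tool(
  plan=[
    [0,0,0.01,-0.005,0,0,5],
    [0,0,0.02,-0.01,0,0,5],
    [0,0,0.03,-0.012,0,0,5],
    [0,0,0.03,-0.012,0,0,5],
    [0,0,0.03,-0.012,0,0,5],
  ],
)

```text
time: 9.73
tool_pos: [0.5154, -0.0167, 0.1502]
ee_rot: [-3.133, 0.0, 1.556]
wrist_force: [-2.8, 0.0, 7.2]
width: 0.0101
finger_force: 30.0
```

Request:
servo_tool(
  plan=[
    [0,0,0.01,-0.002,0,0,5],
    [0,0,0.01,-0.004,0,0,5],
    [0,0,0.01,-0.004,0,0,5],
    [0,0,0.01,-0.004,0,0,5],
  ],
)

```text
time: 10.07
tool_pos: [0.5152, -0.0167, 0.1494]
ee_rot: [-3.139, 0.0, 1.556]
wrist_force: [-3.0, 0.2, 7.8]
width: 0.0099
finger_force: 30.0
```

Request:
servo_tool(
  plan=[
    [0,0,0.01,-0.003,0,0,5],
    [0,0,0.02,-0.006,0,0,5],
    [0,0,0.02,-0.006,0,0,5],
    [0,0,0.02,-0.006,0,0,5],
  ],
)

```text
time: 10.4
tool_pos: [0.5149, -0.0167, 0.1477]
ee_rot: [3.135, 0.0, 1.556]
wrist_force: [-4.3, -0.0, 8.5]
width: 0.0099
finger_force: 30.0
```

Request:
servo_tool(
  plan=[
    [0,0,0.01,0,0,0,5],
    [0,0,0.01,0,0,0,5],
    [0,0,0.01,0,0,0,5],
    [0,0,0.01,0,0,0,5],
  ],
)

```text
time: 10.73
tool_pos: [0.5149, -0.0167, 0.147]
ee_rot: [3.135, 0.0, 1.556]
wrist_force: [-5.3, -0.5, 10.3]
width: 0.0098
finger_force: 30.0
```

Run:
```python
from h import *
for i in range(3):
  robot.snapshot("side");o=robot.get_obs();print(o["wrist_force"],o["wrist_torque"],o["tool_pos"])
```

```text
[-5.63543517  0.92836545  9.9365295 ] [ 0.14561071  1.17092275 -0.02619961] [ 0.5148798  -0.01667528  0.14701399]
[-5.632116    0.66618274 11.5342358 ] [ 0.11010489  1.18199871 -0.03560647] [ 0.51488704 -0.01668414  0.14701497]
[-5.4817243  -0.7808793  10.27369048] [0.16682762 1.20785863 0.03323027] [ 0.51489479 -0.01667739  0.14701807]
```

Request:
servo_tool(
  plan=[
    [0,-0.005,0.005,0,0,0,5],
    [0,-0.01,0.01,0,0,0,5],
    [0,-0.01,0.01,0,0,0,5],
    [0,-0.01,0.01,0,0,0,5],
  ],
)

```text
time: 11.22
tool_pos: [0.5148, -0.0167, 0.1467]
ee_rot: [3.133, 0.0, 1.556]
wrist_force: [-3.7, 1.1, 11.5]
width: 0.01
finger_force: 30.0
```

Run:
```python
from h import *
for i in range(2):
  robot.snapshot("side");o=robot.get_obs();print(o["wrist_force"],o["wrist_torque"],o["tool_pos"])
```

```text
[-4.2980006  -0.23513298 11.20759719] [0.18271634 0.98438509 0.01830266] [ 0.51480924 -0.01667918  0.14675207]
[-4.14472697  0.26013867 10.41853049] [0.21860284 0.90004533 0.00406536] [ 0.51480594 -0.01668677  0.14676211]
```

Request:
servo_tool(
  plan=[
    [0,-0.005,0.005,0,0,0,5],
    [0,-0.005,0.01,0,0,0,5],
    [0,-0.005,0.01,0,0,0,5],
    [0,-0.005,0.01,0,0,0,5],
    [0,-0.005,0.01,0,0,0,5],
  ],
)

```text
time: 11.73
tool_pos: [0.5147, -0.0167, 0.1462]
ee_rot: [3.132, 0.0, 1.556]
wrist_force: [-4.1, 0.9, 13.1]
width: 0.0098
finger_force: 30.0
```

Run:
```python
from h import *
for i in range(3):
  robot.snapshot("side");o=robot.get_obs();print(o["wrist_force"],o["wrist_torque"],o["tool_pos"])
```

```text
[-3.86848217  0.3130961  12.23669461] [ 0.24513068  0.85222755 -0.05625258] [ 0.51475527 -0.01668991  0.14618104]
[-3.3340539   0.87839929 13.11646028] [0.20544025 0.76538996 0.01262788] [ 0.51474679 -0.01667669  0.14616757]
[-4.36320467  0.21381073 11.52136278] [ 0.17062329  0.83754032 -0.03927019] [ 0.51475473 -0.01670245  0.14616371]
```

Request:
servo_tool(
  plan=[
    [0,-0.005,0.005,0,0,0,5],
    [0,-0.005,0.01,0,0,0,5],
    [0,-0.005,0.015,0,0,0,5],
    [0,-0.005,0.015,0,0,0,5],
    [0,-0.005,0.015,0,0,0,5],
  ],
)

```text
time: 12.3
tool_pos: [0.5147, -0.0167, 0.1459]
ee_rot: [3.13, 0.001, 1.556]
wrist_force: [-4.6, 0.1, 16.8]
width: 0.0099
finger_force: 30.0
```

Run:
```python
from h import *
for i in range(3):
  robot.snapshot("side");o=robot.get_obs();print(o["wrist_force"],o["wrist_torque"],o["tool_pos"])
```

```text
[-4.90322674  0.54038441 16.45062728] [ 2.74069405e-01  1.05255098e+00 -2.98473697e-04] [ 0.51470284 -0.01668686  0.14589104]
[-5.93414371 -0.25245158 16.19438531] [0.20896166 0.9779716  0.02625577] [ 0.51469361 -0.01667138  0.14588484]
[-4.83990949 -0.05049344 15.90719457] [ 0.25312298  0.96924742 -0.01669296] [ 0.51471104 -0.01669535  0.14588559]
```

The seat is now felt (stiff, about 16 N), so the hatch is fully pressed. Turning clockwise in steps.

Request:
servo_tool(
  plan=[
    [0,0,0,0,0,0.04,5],
    [0,0,0,0,0,0.08,5],
    [0,0,0,0,0,0.12,5],
    [0,0,0,0,0,0.16,5],
    [0,0,0,0,0,0.2,5],
    [0,0,0,0,0,0.2,5],
  ],
)

```text
time: 12.95
tool_pos: [0.5147, -0.0167, 0.1459]
ee_rot: [3.13, -0.003, 1.239]
wrist_force: [-5.0, 1.0, 15.8]
width: 0.0099
finger_force: 30.0
```

```bash
cat > s.py <<'E'
from h import *
L=[]
for i in range(4):
  robot.snapshot("side");o=robot.get_obs();L.append(np.r_[o["wrist_force"],o["wrist_torque"],o["tool_pos"]*1,o["ee_rot"]])
L=np.array(L);print(o["time"],L[1:].mean(0).round(4))
E
python3 s.py
```

```text
13.15 [-4.75280e+00  3.99200e-01  1.60995e+01  2.37900e-01  1.00110e+00
 -6.50000e-02  5.14700e-01 -1.67000e-02  1.45900e-01  3.13030e+00
 -3.10000e-03  1.24140e+00]
```

Request:
servo_tool(
  plan=[
    [0,0,0,0,0,0.04,5],
    [0,0,0,0,0,0.08,5],
    [0,0,0,0,0,0.12,5],
  ],
)

```text
time: 13.4
tool_pos: [0.5147, -0.0167, 0.1459]
ee_rot: [3.131, -0.005, 1.05]
wrist_force: [-4.8, 0.3, 15.9]
width: 0.0097
finger_force: 30.0
```

Request:
servo_tool(
  plan=[
    [0,0,0,0,0,0.04,5],
    [0,0,0,0,0,0.08,5],
  ],
)

```text
time: 13.57
tool_pos: [0.5147, -0.0167, 0.1459]
ee_rot: [3.132, -0.006, 0.925]
wrist_force: [-5.4, 0.1, 15.9]
width: 0.0098
finger_force: 30.0
```

Request:
servo_tool(
  plan=[
    [0,0,0,0,0,0.04,5],
    [0,0,0,0,0,0.08,5],
    [0,0,0,0,0,0.12,5],
    [0,0,0,0,0,0.12,5],
  ],
)

```text
time: 13.9
tool_pos: [0.5147, -0.0167, 0.1459]
ee_rot: [3.133, -0.008, 0.737]
wrist_force: [-4.7, 0.0, 15.4]
width: 0.0101
finger_force: 30.0
```

```bash
python3 s.py
```

```text
14.1 [-5.07940e+00  3.11400e-01  1.58045e+01  2.59400e-01  9.58800e-01
 -4.40000e-02  5.14700e-01 -1.67000e-02  1.45900e-01  3.13320e+00
 -8.20000e-03  7.38700e-01]
```

Request:
servo_tool(
  plan=[
    [0,0,0,0,0,0.03,5],
    [0,0,0,0,0,0.06,5],
    [0,0,0,0,0,0.08,5],
    [0,0,0,0,0,0.08,5],
  ],
)

```text
time: 14.43
tool_pos: [0.5147, -0.0167, 0.1459]
ee_rot: [3.134, -0.009, 0.612]
wrist_force: [-4.2, -0.3, 16.7]
width: 0.0097
finger_force: 30.0
```

```bash
python3 s.py
```

```text
14.6333 [-4.37830e+00  4.24400e-01  1.62697e+01  2.52400e-01  9.41100e-01
 -4.98000e-02  5.14700e-01 -1.67000e-02  1.45900e-01  3.13430e+00
 -9.20000e-03  6.13100e-01]
```

Request:
servo_tool(
  plan=[
    [0,0,0,0,0,0.015,5],
    [0,0,0,0,0,0.03,5],
    [0,0,0,0,0,0.03,5],
  ],
)

```text
time: 14.88
tool_pos: [0.5147, -0.0167, 0.1459]
ee_rot: [3.135, -0.01, 0.565]
wrist_force: [-5.1, 0.7, 15.7]
width: 0.0096
finger_force: 30.0
```

```bash
python3 s.py
```

```text
15.0833 [-5.14400e+00 -2.61000e-02  1.62933e+01  2.66300e-01  9.56200e-01
 -4.87000e-02  5.14700e-01 -1.67000e-02  1.45900e-01  3.13470e+00
 -9.60000e-03  5.66000e-01]
```

Request:
servo_tool(
  plan=[
    [0,0,0,0,0,0.015,5],
    [0,0,0,0,0,0.03,5],
    [0,0,0,0,0,0.03,5],
  ],
)

```text
time: 15.33
tool_pos: [0.5147, -0.0167, 0.1459]
ee_rot: [3.135, -0.01, 0.518]
wrist_force: [-4.4, 0.2, 16.6]
width: 0.0098
finger_force: 30.0
```

```bash
python3 s.py
```

```text
15.5333 [-4.99610e+00  4.05600e-01  1.59807e+01  2.52400e-01  9.40300e-01
 -2.04000e-02  5.14700e-01 -1.67000e-02  1.45900e-01  3.13510e+00
 -9.90000e-03  5.18900e-01]
```

Request:
servo_tool(
  plan=[
    [0,0,0,0,0,0.015,5],
    [0,0,0,0,0,0.03,5],
    [0,0,0,0,0,0.03,5],
  ],
)

```text
time: 15.78
tool_pos: [0.5147, -0.0166, 0.1459]
ee_rot: [3.136, -0.01, 0.471]
wrist_force: [-5.2, -0.1, 16.3]
width: 0.01
finger_force: 30.0
```

```bash
python3 s.py
python3 - <<'E'
from h import *
cv2.imwrite("pics/w4.png",robot.snapshot("wrist")[:,:,::-1])
E
```

```text
15.9833 [-4.77130e+00  2.43100e-01  1.58733e+01  2.48800e-01  9.65000e-01
 -4.01000e-02  5.14700e-01 -1.67000e-02  1.45900e-01  3.13560e+00
 -1.02000e-02  4.71800e-01]
```

View pics/w4.png

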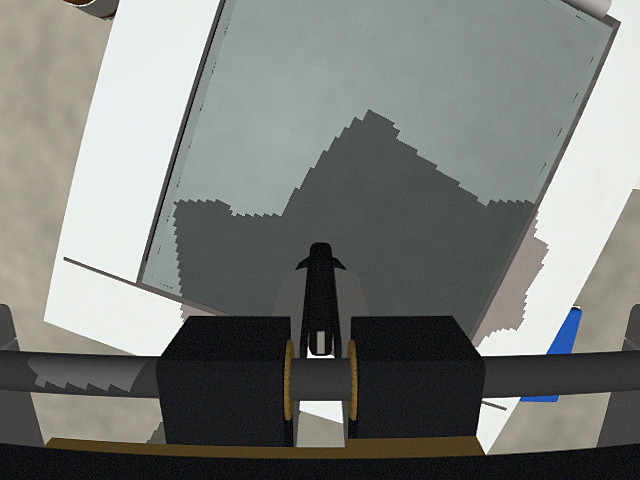

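The wrist view confirms that the knob turned with the gripper: the white mark at (320,345) points to the front strip and the hatch is flush. Continuing in small steps to feel for the stop.

Request:
servo_tool(
  plan=[
    [0,0,0,0,0,0.015,5],
    [0,0,0,0,0,0.03,5],
    [0,0,0,0,0,0.03,5],
  ],
)

```text
time: 16.28
tool_pos: [0.5147, -0.0167, 0.1459]
ee_rot: [3.136, -0.01, 0.424]
wrist_force: [-5.0, -0.6, 16.3]
width: 0.01
finger_force: 30.0
```

```bash
python3 s.py
```

```text
16.4833 [-4.87550e+00  7.27700e-01  1.58529e+01  2.17500e-01  9.35800e-01
 -1.92000e-02  5.14700e-01 -1.67000e-02  1.45900e-01  3.13610e+00
 -1.04000e-02  4.24700e-01]
```

Request:
servo_tool(
  plan=[
    [0,0,0,0,0,0.015,5],
    [0,0,0,0,0,0.03,5],
    [0,0,0,0,0,0.03,5],
  ],
)

```text
time: 16.73
tool_pos: [0.5147, -0.0167, 0.1459]
ee_rot: [3.137, -0.011, 0.377]
wrist_force: [-4.4, 0.6, 16.3]
width: 0.0099
finger_force: 30.0
```

```bash
python3 s.py
```

```text
16.9333 [-4.49350e+00  7.58500e-01  1.59103e+01  2.25000e-01  8.90800e-01
 -1.39000e-02  5.14700e-01 -1.67000e-02  1.45900e-01  3.13660e+00
 -1.07000e-02  3.77600e-01]
```

Request:
servo_tool(
  plan=[
    [0,0,0,0,0,0.015,5],
    [0,0,0,0,0,0.03,5],
    [0,0,0,0,0,0.03,5],
  ],
)

```text
time: 17.18
tool_pos: [0.5147, -0.0166, 0.1459]
ee_rot: [3.137, -0.011, 0.33]
wrist_force: [-5.5, 0.1, 16.1]
width: 0.0098
finger_force: 30.0
```

```bash
python3 s.py
```

```text
17.3833 [-5.53110e+00  8.28800e-01  1.66099e+01  2.20900e-01  9.23800e-01
  9.75000e-02  5.14700e-01 -1.67000e-02  1.45900e-01  3.13700e+00
 -1.09000e-02  3.30900e-01]
```

Request:
servo_tool(
  plan=[
    [0,0,0,0,0,0.015,5],
    [0,0,0,0,0,0.03,5],
    [0,0,0,0,0,0.03,5],
  ],
)

```text
time: 17.63
tool_pos: [0.5147, -0.0167, 0.1459]
ee_rot: [3.137, -0.011, 0.284]
wrist_force: [-5.9, -0.0, 16.4]
width: 0.01
finger_force: 30.1
```

```bash
python3 s.py
```

```text
17.8333 [-5.60330e+00  6.68000e-02  1.66806e+01  1.38700e-01  9.15300e-01
  2.89400e-01  5.14700e-01 -1.67000e-02  1.45900e-01  3.13730e+00
 -1.11000e-02  2.84300e-01]
```

The stop is felt: torque rose by about 0.12 and then 0.19 Nm, which matches 4 Nm/rad. One small step for margin, then hold.

Request:
servo_tool(
  plan=[
    [0,0,0,0,0,0.006,5],
    [0,0,0,0,0,0.012,5],
    [0,0,0,0,0,0.012,5],
    [0,0,0,0,0,0.012,5],
    [0,0,0,0,0,0.012,5],
  ],
)

```text
time: 18.25
tool_pos: [0.5147, -0.0167, 0.1459]
ee_rot: [3.137, -0.011, 0.266]
wrist_force: [-4.9, 0.4, 15.6]
width: 0.01
finger_force: 30.1
```

```bash
python3 s.py
```

```text
18.45 [-4.72090e+00  2.29000e-01  1.57758e+01  1.21600e-01  8.64700e-01
  3.64500e-01  5.14700e-01 -1.67000e-02  1.45900e-01  3.13740e+00
 -1.12000e-02  2.65700e-01]
```

About 9.6 N on the stop. Now I'll ease the knob back, ease the press, open and lift away.

Request:
servo_tool(
  plan=[
    [0,0,0,0,0,-0.02,5],
    [0,0,0,0,0,-0.04,5],
    [0,0,-0.01,0,0,-0.045,5],
    [0,0,-0.02,0,0,-0.045,5],
    [0,0,-0.03,0,0,-0.045,5],
    [0,0,-0.04,0,0,-0.045,5],
    [0,0,-0.045,0,0,-0.045,5],
    [0,0,-0.045,0,0,-0.045,5],
  ],
)

```text
time: 19.12
tool_pos: [0.5147, -0.0167, 0.1473]
ee_rot: [3.138, -0.009, 0.335]
wrist_force: [0.9, -0.7, 6.1]
width: 0.0098
finger_force: 30.0
```

```bash
python3 s.py
```

```text
19.3167 [ 0.6081  0.3546  6.3648  0.0956  0.0105  0.0934  0.5147 -0.0167  0.1473
  3.1378 -0.0094  0.3354]
```

Request:
servo_tool(
  plan=[
    [0,0,-0.01,0,0,0,5],
    [0,0,-0.02,0,0,0,5],
    [0,0,-0.02,0,0,0,8],
    [0,0,-0.02,0,0,0,12],
    [0,0,-0.02,0,0,0,20],
    [0,0,-0.02,0,0,0,40],
    [0,0,-0.02,0,0,0,40],
    [0,0,-0.02,0,0,0,40],
    [0,0,-0.02,0,0,0,40],
  ],
)

```text
time: 20.07
tool_pos: [0.5134, -0.0164, 0.1477]
ee_rot: [3.14, -0.006, 0.335]
wrist_force: [-0.5, -0.2, -0.6]
width: 0.0393
finger_force: 0.0
```

Request:
servo_tool(
  plan=[
    [0,0,-0.1,0,0,0,40],
    [0,0,-0.3,0,0,0,40],
    [0,0,-0.6,0,0,0,40],
    [0,0,-0.9,0,0,0,40],
    [-0.3,0,-0.9,0,0,0,40],
    [-0.6,0,-0.9,0,0,0,40],
    [-0.6,0,-0.9,0,0,0,40],
    [-0.6,0,-0.9,0,0,0,40],
  ],
)

```text
time: 20.73
tool_pos: [0.4562, -0.0365, 0.239]
ee_rot: [3.138, -0.009, 0.334]
wrist_force: [0.6, -0.0, 0.0]
width: 0.04
finger_force: 0.0
```

```bash
python3 s.py
python3 - <<'E'
from h import *
a=robot.snapshot("wrist");b=robot.snapshot("side")
cv2.imwrite("pics/w5.png",np.hstack([cv2.resize(a,None,fx=.75,fy=.75),b[100:460,220:520]])[:,:,::-1])
E
```

```text
20.9333 [-0.3005 -0.1113 -0.1377  0.0032 -0.0159 -0.0054  0.4573 -0.0361  0.2381
  3.1389 -0.0078  0.3354]
```

View pics/w5.png

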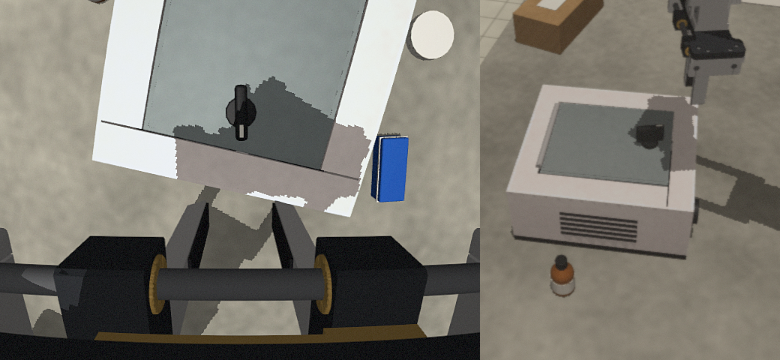

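The hatch is shut flush, the knob's white end (at (240,130)) faces the front strip, the side objects haven't moved and the gripper is clear. Handing in.

```bash
python3 -c "
from bench import robot
print(robot.close_job())"
```

```text
the job is handed in; nothing more can be done
None
```

I handed the job in at about 21 s: the hatch is shut, I turned the knob until I felt about 9–10 N on its stop, and the gripper is clear; the hand-in gave no verdict.

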